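# Blank off the open vacuum stubs

## Robot

A 6-joint arm with a two-finger parallel gripper is mounted at the origin on the work surface. World frame = base frame: x ahead of the robot, y to its left, z up, the work surface at z = 0. Lengths are in mm, angles in degrees, forces in N, time in s.
With the tool pointing down it reaches from about 275 to 875 mm from the base axis. Payload 12.5 kg.
Tool frame: the origin (TCP) lies midway between the tips of the shut fingers; the grasp point (between the pads) lies behind it (manip.grip_point_offset is the z of the grasp point in the tool frame, in mm); z points along the fingers, y is the line along which they close (so a half turn about z gives the same grasp; the last joint's range is limited). The gripper opens to 85 mm and grips with 20 to 120 N. Pads are 22 mm wide; open, the fingers measure 114 mm over their backs; the gripper's body (76 mm by 85 mm) begins 54 mm behind the grasp point. The pads swing forward as they close: fully open they stand 13 mm farther back than shut.
Start: joints at [-79.446, 20.094, 94.641, -0, 65.266, -4.847], TCP at [146.086, -530.229, 231.29] pointing down, gripper open.
Joint ranges: [-157.81, 157.81], [-45, 120.19], [0.68, 151.7], [-89.99, 269.99], [4.06, 180], [-164.3, 164.3]. Speed limits (degrees/s): [127.2, 127.2, 159.86, 180, 180, 180].

## Interface

Orientations are given as a 3x3 rotation matrix whose columns are the frame's x, y, z axes.
In Python, from cell import manip gives the robot as it stands.
- The arm moves only by the tool send_rows, never from a script. Its argument "targets" is a list that holds one entry, the list of rows, each a list of 4 numbers: the shift along the tool's x, y, z in cm, then the turn about the tool's z in rad. In form: [[[x, y, z, roll], ...]]. A call has exactly 8 rows; each row shifts and turns the commanded pose from where the row before left it, along the tool's axes as they then stand; what a row does not reach is not made up. A row lasts 1/8 s, in which the tool goes at most 62.5 mm and 10.7 degrees, less where a joint would pass 70% of its speed; a pose out of reach is approached as far as the arm can. A call with a gripper value outside its range is refused whole. "jaw" is the closure, from -1 (fully open) to 1 (shut), set as the call begins (left out, the last holds). The fingers move at their own pace and stop on an object; the grip force is fixed at half the most. Time passes only in rows, so rows that do not move let the fingers close, or fill a call up. It gives the time, the measured TCP pose, the force, the opening and the grip force at its end, in the units of the state.
- manip.read_state(): the state, without advancing time (a new reading comes with each control period).
- manip.camera(name): name is "scene" or "top" or "wrist"; returns the picture (384x512x3 uint8, blue, green, red); there is no depth.
- manip.camera_model(name): a dict with "fx", "fy", "cx", "cy" (pixels), "xyz" and "rotation" of the camera in the world. Camera axes: x right, y up, looking along -z (the intrinsics and any distortion apply to the point x, -y, -z); pixel columns grow to the right and rows downward; lengths in mm; the calibration is good to about 2 mm. A picture is of the moment at which its call begins: read the wrist's pose just before it. camera_model takes no time and is no camera call; for the wrist camera it gives the pose at the moment of the call.
- manip.close_job(): hands the job in; it is judged then, once.
Trained networks look in the newest picture that a camera, given by its name, has taken for a name from the list of things; names that differ only in an ending like _2 or _b are one class to them, and where a whole thing is asked for, a point or a joint stands for the part that bears it (a point fixed in the world has none). Each returns a list of dicts, best first, with "confidence" (0 to 1); they miss things now and then, are a little off and sometimes report something else, mostly with a low value. They report only what shows in the picture. A call takes as long as a camera call. They do not tell look-alikes from the thing itself.
- manip.recognise(camera, label): "location" ([x, y, z] in mm, in the coordinates of the camera as it stood for that picture, good to about 4 mm: the middle of the surface that is visible of it).
The state is a dict: "t": time; "q": joint angles; "qd": joint speeds; "effort": joint torques, N m; "ee_pos": TCP position; "tool_rot": TCP orientation; "force": force on the tool from outside, world axes, zero at the start; "ft_torque": the same for the moment, N m; "gripper_width": opening from 0.0 (shut) to 1.0 (fully open); "grip_force": force on a finger pad.
Only numpy, scipy, OpenCV 4.12 (cv2) and the standard library are available. Lean on these libraries where they do the work, as an engineer would, in place of code of your own. Each camera call takes 0.05 s, during which the arm holds its last target. There are 200 camera calls.

## Task

The four vacuum pipe stubs on the bench must not be left open overnight: close each one with the blanking cap of its own shape and size, laid flat and centred on the flange so that the edges line up. Let go of every cap, and leave the two flat open rings where they lie.

Things in the scene. Friction and masses are not known exactly. Their poses are not given: they have to be found in the camera images.
- cap_small_grip (a point): small round blanking cap, loose, upright on the bench: an aluminium disc 36 mm across and 6 mm thick with a black ribbed round knob (24 mm diameter, its ribs a little proud; from 6 to 44 mm above the cap's underside) in the middle to grip it by. This point is on the cap's axis, in the knob, 28 mm above the cap's flat underside; z up.
- stub_small_mouth (a point): small round pipe stub, a steel flange 36 mm across with a round opening 16 mm across, on a dark steel foot plate, fixed to the bench. This point is the centre of the opening in the flange's flat top face, 36 mm above the bench; z up.
- cap_medium_grip (a point): medium round blanking cap, loose, upright on the bench: an aluminium disc 52 mm across and 6 mm thick with a black ribbed round knob (24 mm diameter, its ribs a little proud; from 6 to 44 mm above the cap's underside) in the middle to grip it by. This point is on the cap's axis, in the knob, 28 mm above the cap's flat underside; z up.
- stub_medium_mouth (a point): medium round pipe stub, a steel flange 52 mm across with a round opening 32 mm across, on a dark steel foot plate, fixed to the bench. This point is the centre of the opening in the flange's flat top face, 36 mm above the bench; z up.
- cap_large_grip (a point): large round blanking cap, loose, upright on the bench: an aluminium disc 68 mm across and 6 mm thick with a black ribbed round knob (24 mm diameter, its ribs a little proud; from 6 to 44 mm above the cap's underside) in the middle to grip it by. This point is on the cap's axis, in the knob, 28 mm above the cap's flat underside; z up.
- stub_large_mouth (a point): large round pipe stub, a steel flange 68 mm across with a round opening 48 mm across, on a dark steel foot plate, fixed to the bench. This point is the centre of the opening in the flange's flat top face, 36 mm above the bench; z up.
- cap_oblong_grip (a point): rectangular blanking cap, loose, upright on the bench: an aluminium plate 64 x 44 mm and 6 mm thick with a black bar (40 mm long, 16 mm wide, from 6 to 44 mm above the cap's underside) in the middle to grip it by. This point is in the middle of the bar, 28 mm above the cap's flat underside; x along the plate's 64 mm side and along the bar, y across the bar, z up. Half a turn makes no difference.
- stub_oblong_mouth (a point): rectangular stub, a steel flange 64 x 44 mm with a rectangular opening 44 x 24 mm, on a dark steel foot plate 68 mm square, fixed to the bench. This point is the centre of the opening in the flange's flat top face, 36 mm above the bench; x along its 64 mm side, y along its 44 mm side, z up.
- ring_a_centre (a point): bystander: flat open steel ring lying loose on the bench, 44 mm across, hole 28 mm, 5 mm thick; this point is its centre
- ring_b_centre (a point): bystander: flat open steel ring lying loose on the bench, 52 mm across, hole 36 mm, 5 mm thick; this point is its centre
Things that resemble listed ones, but are neither listed nor needed, are in the scene too. Leave any blue look-alike of the part that bears stub_large_mouth alone. Leave any turquoise look-alike of the part that bears cap_oblong_grip alone.

How it is judged:
By the outcome, as a careful person would: the job done as asked, in the order asked, and still so for the second after the job is handed in, with the robot touching nothing.
It also fails if it takes over 93 s, if anything falls off the work surface, if the arm or the gripper's body presses on something with over 40 N, if the wrist force passes 120 N, or if a joint passes its speed limit or range.

## Working session

There is one attempt and no reset: what is moved stays moved. The work goes in short steps, Python scripts to look and compute and a tool call to move; the robot and the scene stay as the last step left them, time stands still between calls to the robot, and variables do not carry over. Pictures are saved under pics/ and viewed, at most 14 in all, crops included, and the job is handed in when it is done.

Besides the shell and the picture viewer there is one more tool, called after "Emit:" as a command line: name --argument value ..., lists and objects as JSON in quotes. send_rows: Moves the arm, as the interface text tells. Its arguments: {"type":"object","properties":{"targets":{"type":"array"},"jaw":{"type":"number"}},"required":["targets"]}

```bash
ls; mkdir -p pics
python3 - <<'E'
from cell import manip
import cv2
s=manip.read_state();print(s['t'],s['ee_pos'],s['tool_rot'],s['gripper_width'],manip.grip_point_offset)
for c in ['scene','top']:
    cv2.imwrite(f'pics/{c}0.png',manip.camera(c));m=manip.camera_model(c);print(c,m)
print(manip.camera_model('wrist'))
E
```

```text
pics
0.0 [ 146.02637855 -529.89895842  230.75043101] [[ 9.64083950e-01  2.65597578e-01 -2.52346838e-04]
 [ 2.65597687e-01 -9.64083202e-01  1.20332346e-03]
 [ 7.63164502e-05 -1.22712757e-03 -9.99999244e-01]] 0.9968235219060002 -18.700000000000003
scene {'fx': 499.20116695987474, 'fy': 499.20116695987474, 'cx': 254.31120902196886, 'cy': 195.71730095661601, 'xyz': array([1339.3663262 ,  750.37859173, 1154.96571904]), 'rotation': array([[-0.71189329, -0.5028545 ,  0.49025024],
       [ 0.70210741, -0.49378658,  0.51304971],
       [-0.01591037,  0.70944497,  0.70458122]])}
top {'fx': 496.0497696791098, 'fy': 496.0497696791098, 'cx': 261.2942732502149, 'cy': 191.07598923159327, 'xyz': array([ 477.61637361,  -49.15928479, 1270.6865579 ]), 'rotation': array([[ 0.00476635,  0.99739653, -0.07195443],
       [-0.99991175,  0.00386131, -0.0127118 ],
       [-0.01240086,  0.07200867,  0.99732691]])}
{'fx': 272.6018121163613, 'fy': 272.6018121163613, 'cx': 265.4363146552533, 'cy': 195.19018063745335, 'xyz': array([ 225.65955668, -508.62500735,  373.35670446]), 'rotation': array([[ 2.65559446e-01,  9.12221415e-01,  3.11977995e-01],
       [-9.64094448e-01,  2.51178776e-01,  8.62039300e-02],
       [ 2.74820031e-04, -3.23668521e-01,  9.46170499e-01]])}
```

View pics/top0.png

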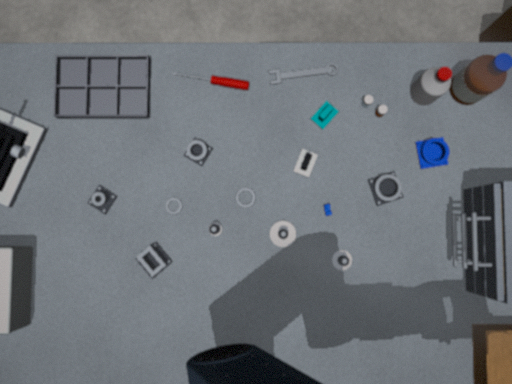

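View pics/scene0.png

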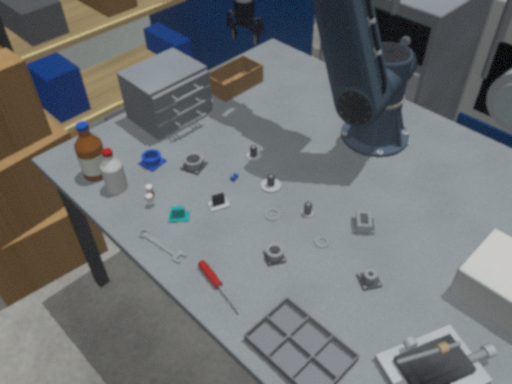

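```bash
cat > h.py <<'E'
import numpy as np, cv2
from cell import manip
N=['cap_small_grip','cap_medium_grip','cap_large_grip','cap_oblong_grip','stub_small_mouth','stub_medium_mouth','stub_large_mouth','stub_oblong_mouth','ring_a_centre','ring_b_centre']
def world(m,p): return m['xyz']+m['rotation']@np.asarray(p)
def pix(m,P):
    p=m['rotation'].T@(np.asarray(P,float)-m['xyz']); return np.array([m['cx']+m['fx']*p[0]/-p[2], m['cy']-m['fy']*p[1]/-p[2]])
def ray(m,uv,z):
    d=m['rotation']@np.array([(uv[0]-m['cx'])/m['fx'],-(uv[1]-m['cy'])/m['fy'],-1]); return m['xyz']+d*(z-m['xyz'][2])/d[2]
E
python3 - <<'E'
from h import *
for c in ['top','scene']:
    m=manip.camera_model(c)
    for n in N:
        for r in manip.recognise(c,n):
            if r['confidence']>.2:
                P=world(m,r['location']); print(c,n,round(r['confidence'],2),P.round(),pix(m,P).round())
E
```

```text
top cap_small_grip 0.62 [472.  76.  40.] [217. 229.]
top cap_large_grip 0.85 [461. -88.   6.] [283. 233.]
top cap_oblong_grip 0.96 [ 639. -145.    7.] [305. 164.]
top cap_oblong_grip 0.71 [ 760. -191.    6.] [323. 118.]
top stub_small_mouth 0.83 [546. 368.   9.] [105. 199.]
top stub_medium_mouth 0.91 [669. 130.   8.] [198. 152.]
top stub_large_mouth 0.82 [ 571. -346.    7.] [384. 191.]
top stub_large_mouth 0.64 [ 669. -469.    2.] [431. 153.]
top stub_oblong_mouth 0.68 [ 400. -236.    7.] [341. 258.]
top stub_oblong_mouth 0.67 [395. 238.  17.] [153. 259.]
top ring_b_centre 0.5 [552.   6.   3.] [246. 198.]
top ring_b_centre 0.26 [546. 368.   5.] [105. 200.]
scene cap_small_grip 0.51 [561. 381.   6.] [367. 283.]
scene cap_small_grip 0.46 [478.  88.  25.] [307. 209.]
scene cap_medium_grip 0.57 [ 405. -225.    8.] [254. 157.]
scene cap_large_grip 0.78 [470. -78.   9.] [271. 186.]
scene cap_oblong_grip 0.84 [ 773. -187.    5.] [179. 217.]
scene cap_oblong_grip 0.82 [ 648. -140.   10.] [219. 204.]
scene stub_small_mouth 0.9 [560. 380.   8.] [367. 282.]
scene stub_medium_mouth 0.84 [678. 140.  18.] [275. 256.]
scene stub_medium_mouth 0.71 [ 401. -228.    8.] [254. 156.]
scene stub_large_mouth 0.98 [ 580. -341.   17.] [195. 163.]
scene stub_large_mouth 0.93 [ 672. -465.   14.] [152. 160.]
scene stub_oblong_mouth 0.79 [403. 236.  12.] [360. 224.]
scene ring_a_centre 0.65 [535. 198.   4.] [322. 242.]
scene ring_a_centre 0.53 [ 581. -342.   18.] [194. 163.]
scene ring_b_centre 0.45 [678. 139.  14.] [275. 256.]
```

The top view shows caps at small (215,229), large (283,234), medium (343,260) and oblong (305,162). The stubs are small (101,199), medium (198,151), large (386,188) and oblong (154,259).

These could be mistaken for a target:
- the turquoise oblong at (325,115)
- the blue stub at (433,152)
- ring A at (174,206) and ring B at (246,198)
- the white bottle caps at (368,99) and (382,110)

I'll choose the white and steel parts and check that in one close crop.

Run:
```python
import cv2
a=cv2.imread('pics/top0.png')[95:285,75:455]
cv2.imwrite('pics/crop0.png',cv2.resize(a,None,fx=2.1,fy=2.1,interpolation=cv2.INTER_CUBIC))
```

```text
(no output)
```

View pics/crop0.png

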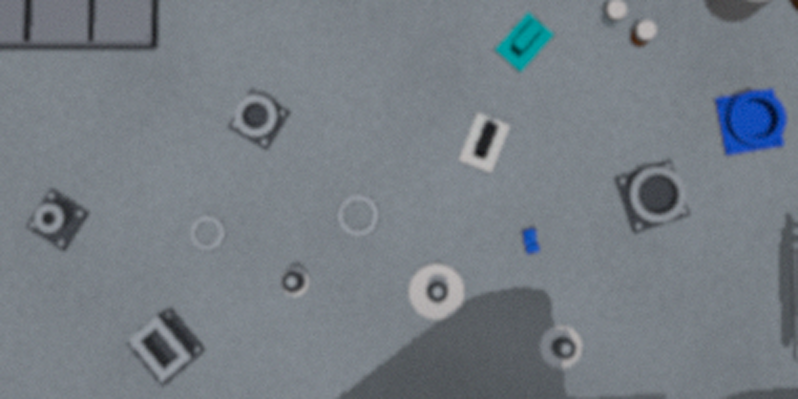

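The crop confirms the choice: four aluminium-coloured caps with black knobs or a bar, and four grey stubs. The turquoise cap at crop (525,42) and the blue stub at crop (752,118) are the look-alikes. Next I'll write a fitter that matches each known outline in several views, with height as a free parameter.

```bash
cat >> h.py <<'E'
import pickle,os
from scipy.optimize import minimize
def shot(name):
    m=manip.camera_model('wrist'); s=manip.read_state(); im=manip.camera('wrist')
    pickle.dump((m,im,s['ee_pos'],s['tool_rot']),open(f'pics/{name}.pkl','wb')); cv2.imwrite(f'pics/{name}.png',im); return m,im
def load(name): return pickle.load(open(f'pics/{name}.pkl','rb'))[:2]
def outline(shape,n=120):   # unit outward normals and points, mm; shape=R or (a,b)
    if np.isscalar(shape):
        t=np.linspace(0,2*np.pi,n,False); d=np.c_[np.cos(t),np.sin(t)]; return d*shape,d
    a,b=shape[0]/2,shape[1]/2; u=np.linspace(-.92,.92,30); o=np.ones(30)
    p=np.r_[np.c_[u*a,o*b],np.c_[u*a,-o*b],np.c_[o*a,u*b],np.c_[-o*a,u*b]]
    d=np.r_[np.c_[0*o,o],np.c_[0*o,-o],np.c_[o,0*o],np.c_[-o,0*o]]; return p,d
def score(views,shapes,x,y,z,yaw=0,w=1.2):
    c,s=np.cos(yaw),np.sin(yaw); R=np.array([[c,-s],[s,c]]); tot=0
    for m,g in views:
        for shape,sign,dz in shapes:
            p,d=outline(shape); p=p@R.T; d=d@R.T
            f=lambda k:np.c_[p+k*d+[x,y],np.full(len(p),z+dz)]
            def val(P):
                q=(P-m['xyz'])@m['rotation']; u=m['cx']-m['fx']*q[:,0]/q[:,2]; v=m['cy']+m['fy']*q[:,1]/q[:,2]
                return cv2.remap(g,u.astype(np.float32)[None],v.astype(np.float32)[None],cv2.INTER_LINEAR)[0]
            e=sign*(val(f(-w))-val(f(w)))          # sign +1: bright inside
            tot+=np.clip(e,-20,60).mean()
    return tot/len(views)
def fit(views,shapes,x,y,z,yaw=None,zfree=True,span=14):
    V=[(m,cv2.cvtColor(i,cv2.COLOR_BGR2GRAY).astype(np.float32)) for m,i in views]
    ys=[0] if yaw is None else np.radians(np.arange(yaw-20,yaw+21,4))
    b=max(((score(V,shapes,x+i,y+j,z,a,3),x+i,y+j,a) for i in np.arange(-span,span+1,2) for j in np.arange(-span,span+1,2) for a in ys))
    f=lambda p:-score(V,shapes,p[0],p[1],z+(p[2] if zfree else 0),p[3]/30 if yaw is not None else 0)
    p0=np.array([b[1],b[2],0,b[3]*30]); r=minimize(f,p0,method='Nelder-Mead',options=dict(initial_simplex=np.vstack([p0]+[p0+4*e for e in np.eye(4)]),xatol=.02,fatol=1e-3,maxiter=600))
    return dict(xyz=np.array([r.x[0],r.x[1],z+(r.x[2] if zfree else 0)]).round(1),yaw=round(np.degrees(r.x[3]/30),1) if yaw is not None else None,score=round(-r.fun,1))
def go(P,yaw=None):
    "needed shift in tool axes, cm, for TCP to world P; yaw = tool x heading, deg"
    s=manip.read_state(); R=s['tool_rot']; h=np.degrees(np.arctan2(R[1,0],R[0,0]))
    out=f"t={s['t']:.2f} tcp={s['ee_pos'].round(1)} head={h:.1f} shift cm={(R.T@(np.array(P)-s['ee_pos'])/10).round(2)}"
    if yaw is not None: out+=f" roll rad={np.radians(h-yaw):.3f}"
    print(out)
E
python3 - <<'E'
from h import *
m=manip.camera_model('top'); im=cv2.imread('pics/top0.png')
for n,uv,z in [('small',(215,229.3),6),('large',(283.1,234),6),('med',(342.1,259.8),6),('obl',(306,162.6),6),('Ssmall',(97.9,198.3),36),('Smed',(196.9,150.2),36),('Slarge',(387.9,187.4),36),('Sobl',(151.2,259.3),36),('ringb',(245.5,198),3),('ringa',(174,206),3)]:
    print(n,ray(m,uv,z).round(1))
go([395,-240,170])
E
```

```text
small [470.9  84.3   6. ]
large [459.8 -88.9   6. ]
med [ 395.6 -238.     6. ]
obl [ 642.5 -147.3    6. ]
Ssmall [547.  375.5  36. ]
Smed [669.1 129.   36. ]
Slarge [ 577.1 -348.5   36. ]
Sobl [396.1 238.6  36. ]
ringb [551.1   7.4   3. ]
ringa [529.9 190.5   3. ]
t=1.10 tcp=[ 146.1 -530.2  231.3] head=15.4 shift cm=[ 31.71 -21.37   6.13]
```

Emit:
send_rows --targets '[[[4.5, -3.0, 0.8, 0], [4.5, -3.0, 0.8, 0], [4.5, -3.0, 0.9, 0], [4.5, -3.0, 0.9, 0], [4.5, -3.0, 0.9, 0], [4.5, -3.0, 0.9, 0], [4.7, -3.4, 0.9, 0], [0, 0, 0, 0]]]' --jaw -1

```text
t: 2.1
ee_pos: [396.3, -237.1, 169.8]
tool_rot: [[0.963, 0.27, -0.001], [0.27, -0.963, 0.001], [-0.0, -0.001, -1.0]]
force: [-0.4, 0.5, 0.3]
gripper_width: 1.003
grip_force: 0.0
```

Run:
```python
from h import *
v=shot('m1')
print(fit([v],[(26,1,0)],395,-240,6,zfree=False))
go([395,-240,120])
```

```text
{'xyz': array([ 396.3, -236.9,    6. ]), 'yaw': None, 'score': np.float64(35.2)}
t=2.15 tcp=[ 395.5 -238.6  170.1] head=15.6 shift cm=[-0.08  0.13  5.01]
```

View pics/m1.png

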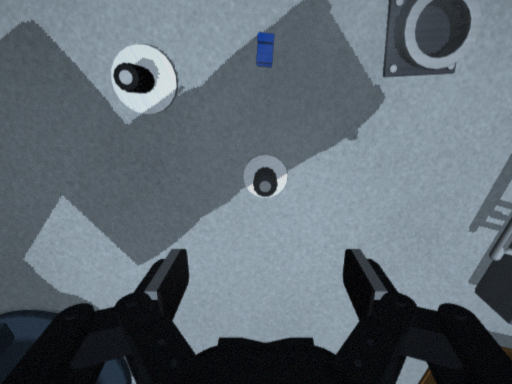

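The wrist picture shows the medium cap at (265,178), the large cap at (145,78) and the large stub at (437,25), with the fingers below. I'll take a second, lower view.

Emit:
send_rows --targets '[[[0.0, 0.1, 1.5, 0], [0, 0, 1.5, 0], [0, 0, 1.5, 0], [0, 0, 1.5, 0], [0, 0, 0, 0], [0, 0, 0, 0], [0, 0, 0, 0], [0, 0, 0, 0]]]'

```text
t: 3.15
ee_pos: [395.3, -240.8, 110.6]
tool_rot: [[0.964, 0.266, 0.001], [0.266, -0.964, -0.0], [0.0, 0.001, -1.0]]
force: [0.2, -0.6, 0.1]
gripper_width: 1.006
grip_force: 0.0
```

Run:
```python
from h import *
v=shot('m2'); w=load('m1')
S=[(26,1,0)]
for vv in ([w],[v]): print(fit(vv,S,395,-238,6,zfree=False))
print('both',fit([v,w],S,395,-238,6))
print('large cap',fit([w],[(34,1,0)],460,-89,6,zfree=False),'stubL',fit([w],[(34,1,0),(24,-1,0)],577,-348,36,zfree=False))
for i in range(3):
    s=manip.read_state(); print(s['ee_pos'].round(2), manip.camera_model('wrist')['xyz'].round(2)); manip.camera('wrist')
go([395,-238,10])
```

```text
{'xyz': array([ 396.3, -236.9,    6. ]), 'yaw': None, 'score': np.float64(35.2)}
{'xyz': array([ 396.4, -236.7,    6. ]), 'yaw': None, 'score': np.float64(30.1)}
both {'xyz': array([ 395.4, -237.1,    2.1]), 'yaw': None, 'score': np.float64(34.3)}
large cap {'xyz': array([462.3, -87.8,   6. ]), 'yaw': None, 'score': np.float64(50.6)} stubL {'xyz': array([ 578.2, -349.2,   36. ]), 'yaw': None, 'score': np.float64(74.1)}
[ 395.3  -240.75  110.6 ] [ 474.81 -219.23  253.16]
[ 395.24 -240.73  110.52] [ 474.78 -219.22  253.09]
[ 395.21 -240.7   110.47] [ 474.77 -219.21  253.02]
t=3.35 tcp=[ 395.2 -240.7  110.4] head=15.4 shift cm=[ 0.05 -0.27 10.04]
```

Emit:
send_rows --targets '[[[0.2, -0.35, 2.0, 0], [0, 0, 2.0, 0], [0, 0, 2.0, 0], [0, 0, 2.0, 0], [0, 0, 1.3, 0], [0, 0, 0.7, 0], [0, 0, 0, 0], [0, 0, 0, 0]]]'

```text
t: 4.35
ee_pos: [396.4, -237.0, 10.8]
tool_rot: [[0.964, 0.266, 0.001], [0.266, -0.964, -0.0], [0.0, 0.001, -1.0]]
force: [-0.7, -0.5, 0.3]
gripper_width: 1.004
grip_force: 0.0
```

Emit:
send_rows --targets '[[[0, 0, 0, 0], [0, 0, 0, 0], [0, 0, 0, 0], [0, 0, 0, 0], [0, 0, 0, 0], [0, 0, 0, 0], [0, 0, 0, 0], [0, 0, 0, 0]]]' --jaw 1

```text
t: 5.35
ee_pos: [396.2, -236.8, 10.6]
tool_rot: [[0.964, 0.266, 0.0], [0.266, -0.964, -0.0], [0.0, 0.0, -1.0]]
force: [-1.5, 1.0, 5.1]
gripper_width: 0.264
grip_force: 58.5
```

Emit:
send_rows --targets '[[[0, 0, -0.5, 0], [0, 0, -1.5, 0], [0, 0, -2, 0], [0, 0, -2, 0], [0, 0, -2, 0], [0, 0, -2, 0], [0, 0, 0, 0], [0, 0, 0, 0]]]'

```text
t: 6.35
ee_pos: [395.9, -236.6, 110.1]
tool_rot: [[0.964, 0.266, -0.0], [0.266, -0.964, 0.0], [-0.0, -0.0, -1.0]]
force: [-0.1, -0.4, -0.6]
gripper_width: 0.261
grip_force: 58.7
```

Run:
```python
from h import *
v=shot('m3'); go([669.1-30*.964,129-30*.266,110])
```

```text
t=6.40 tcp=[ 395.8 -236.5  109.8] head=15.4 shift cm=[ 3.306e+01 -2.798e+01 -2.000e-02]
```

View pics/m3.png

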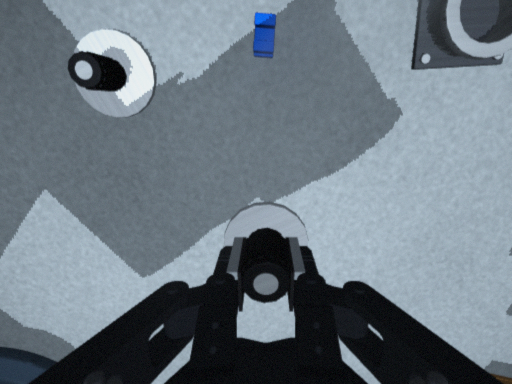

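The medium cap is held, with the disc's front arc around (265,220). I'll carry it towards the medium stub and stop short, so the stub shows ahead of it.

Emit:
send_rows --targets '[[[4.1, -4.0, 0, 0], [4.1, -4.0, 0, 0], [4.1, -4.0, 0, 0], [4.1, -4.0, 0, 0], [4.1, -4.0, 0, 0], [4.1, -4.0, 0, 0], [4.1, -4.0, 0, 0], [0, 0, 0, 0]]]'

```text
t: 7.4
ee_pos: [599.1, 112.3, 109.0]
tool_rot: [[0.963, 0.269, -0.001], [0.269, -0.963, 0.0], [-0.001, -0.0, -1.0]]
force: [-0.4, -0.8, -0.9]
gripper_width: 0.265
grip_force: 58.9
```

```bash
cat >> h.py <<'E'
def held(name,R,drop=10.7-6):
    "front arc of the held disc -> its centre relative to TCP, tool x,y mm (disc top lies drop below TCP)"
    m,im,tcp,rot=pickle.load(open(f'pics/{name}.pkl','rb')); g=cv2.cvtColor(im,cv2.COLOR_BGR2GRAY).astype(np.float32)
    t=np.radians(np.linspace(-55,55,60)); d=np.c_[np.cos(t),np.sin(t),0*t]
    def val(x,y,r):
        q=(tcp+(np.array([x,y,drop])+r*d)@rot.T-m['xyz'])@m['rotation']; u=m['cx']-m['fx']*q[:,0]/q[:,2]; v=m['cy']+m['fy']*q[:,1]/q[:,2]
        return cv2.remap(g,u.astype(np.float32)[None],v.astype(np.float32)[None],cv2.INTER_LINEAR)[0]
    f=lambda x,y:np.clip(abs(val(x,y,R-1)-val(x,y,R+1)),0,50).mean()
    b=max((f(x,y),x,y) for x in np.arange(-6,6.1,.3) for y in np.arange(-5,5.1,.3)); return np.round(b,1)
E
python3 - <<'E'
from h import *
print(held('m3',26))
v=shot('m4'); print(held('m4',26))
S=[(26,1,0),(16,-1,0)]
print(fit([v],S,669,129,36,zfree=False))
go([669,129,110])
E
```

```text
[47.2 -0.   0.1]
[48.9 -0.   1. ]
{'xyz': array([672.1, 130.7,  36. ]), 'yaw': None, 'score': np.float64(62.1)}
t=7.45 tcp=[598.1 110.6 108.9] head=15.5 shift cm=[ 7.32  0.12 -0.12]
```

View pics/m4.png

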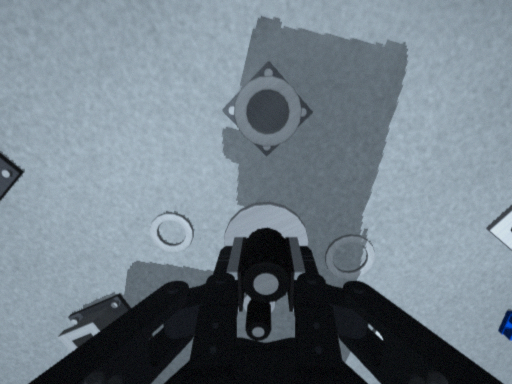

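The stub shows clear at (267,112), and rings A (172,231) and B (350,256) are well away. I'll take a second, settled view from closer in.

Emit:
send_rows --targets '[[[1.0, 0, 0.5, 0], [1.0, 0, 0.5, 0], [0, 0, 0.5, 0], [0, 0, 0, 0], [0, 0, 0, 0], [0, 0, 0, 0], [0, 0, 0, 0], [0, 0, 0, 0]]]'

```text
t: 8.45
ee_pos: [617.7, 114.7, 95.4]
tool_rot: [[0.964, 0.266, 0.0], [0.266, -0.964, 0.0], [0.0, 0.0, -1.0]]
force: [0.7, -0.3, -0.2]
gripper_width: 0.265
grip_force: 58.9
```

Run:
```python
from h import *
v=shot('m5'); print(held('m5',26))
S=[(26,1,0),(16,-1,0)]; w=load('m4')
r=fit([v],S,672,130,36,zfree=False); print(r); print(fit([v,w],S,672,130,36))
go([*r['xyz'][:2],46.7])
```

```text
[49. -0.  1.]
{'xyz': array([672.1, 130.8,  36. ]), 'yaw': None, 'score': np.float64(70.8)}
{'xyz': array([671.8, 130.6,  31.8]), 'yaw': None, 'score': np.float64(71.0)}
t=8.50 tcp=[617.7 114.7  95.4] head=15.4 shift cm=[ 5.67 -0.11  4.87]
```

Emit:
send_rows --targets '[[[1.5, -0.2, 0, 0], [1.5, 0, 0, 0], [1.5, 0, 0, 0], [1.2, 0, 1.5, 0], [0, 0, 1.5, 0], [0, 0, 1.5, 0], [0, 0, 0, 0], [0, 0, 0, 0]]]'

```text
t: 9.5
ee_pos: [672.3, 131.7, 50.7]
tool_rot: [[0.964, 0.266, 0.0], [0.266, -0.964, 0.0], [0.0, 0.0, -1.0]]
force: [0.1, 0.1, -0.6]
gripper_width: 0.265
grip_force: 58.9
```

Emit:
send_rows --targets '[[[0, 0, 0.1, 0], [0, 0, 0.1, 0], [0, 0, 0.1, 0], [0, 0, 0.1, 0], [0, 0, 0, 0], [0, 0, 0, 0], [0, 0, 0, 0], [0, 0, 0, 0]]]'

```text
t: 10.5
ee_pos: [672.2, 131.8, 46.6]
tool_rot: [[0.964, 0.266, 0.0], [0.266, -0.964, 0.0], [0.0, -0.0, -1.0]]
force: [-3.5, -0.9, 5.6]
gripper_width: 0.266
grip_force: 59.3
```

Run:
```python
from h import *
s=manip.read_state(); print(s['ee_pos'],s['force'])
go([672.1,130.8,46.7])
```

```text
[672.20631048 131.77150189  46.64799226] [-3.46991151 -0.92541342  5.63418586]
t=10.50 tcp=[672.2 131.8  46.6] head=15.4 shift cm=[-0.04  0.09 -0.01]
```

Emit:
send_rows --targets '[[[0, 0, 0, 0], [0, 0, 0, 0], [0, 0, 0, 0], [0, 0, 0, 0], [0, 0, -2, 0], [0, 0, -3, 0], [0, 0, -3, 0], [0, 0, 0, 0]]]' --jaw -1

```text
t: 11.5
ee_pos: [673.8, 132.0, 130.4]
tool_rot: [[0.964, 0.266, 0.006], [0.266, -0.964, 0.001], [0.006, 0.001, -1.0]]
force: [-0.5, -0.1, 0.4]
gripper_width: 0.999
grip_force: 0.0
```

Run:
```python
from h import *
v=shot('m6')
print(fit([v],[(26,1,0)],672,131,42,zfree=False))
go([642.5+5,-147.3,140])
```

```text
{'xyz': array([673.7, 131.4,  42. ]), 'yaw': None, 'score': np.float64(27.9)}
t=11.55 tcp=[672.8 131.8 128.4] head=15.4 shift cm=[-9.85 26.24 -1.18]
```

View pics/m6.png

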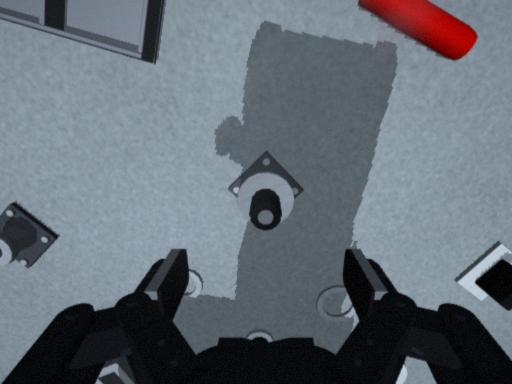

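The medium cap sits on its stub at about (266,195) with the foot-plate corners even around it. I'll recheck it once settled. Next is the oblong cap.

Emit:
send_rows --targets '[[[-2.0, 5.2, -0.2, 0], [-2.0, 5.2, -0.2, 0], [-2.0, 5.2, -0.2, 0], [-2.0, 5.2, -0.2, 0], [-1.9, 5.4, -0.3, 0], [0, 0, 0, 0.17], [0, 0, 0, 0.17], [0, 0, 0, 0.17]]]'

```text
t: 12.55
ee_pos: [645.8, -147.3, 136.6]
tool_rot: [[0.97, -0.245, -0.001], [-0.245, -0.97, 0.0], [-0.001, -0.0, -1.0]]
force: [0.6, 0.6, -0.0]
gripper_width: 1.002
grip_force: 0.0
```

Emit:
send_rows --targets '[[[0, 0, 0, 0.14], [0, 0, 0, 0], [0, 0, 0, 0], [0, 0, 0, 0], [0, 0, 0, 0], [0, 0, 0, 0], [0, 0, 0, 0], [0, 0, 0, 0]]]'

```text
t: 13.55
ee_pos: [646.3, -147.1, 137.3]
tool_rot: [[0.928, -0.372, 0.0], [-0.372, -0.928, -0.0], [0.0, 0.0, -1.0]]
force: [-0.3, -0.5, 0.2]
gripper_width: 0.999
grip_force: 0.0
```

Run:
```python
from h import *
v=shot('o1')
r=fit([v],[((64,44),1,0),((40,16),-1,0)],642.5,-147,6,yaw=-22,zfree=False); print(r)
print(fit([v],[((64,44),1,0)],642.5,-147,6,yaw=-22,zfree=False))
print(fit([v],[((40,16),-1,0)],642.5,-147,44,yaw=-22,zfree=False))
go([*r['xyz'][:2],10],r['yaw'])
```

```text
{'xyz': array([ 644.1, -145.2,    6. ]), 'yaw': np.float64(-21.8), 'score': np.float64(73.3)}
{'xyz': array([ 644.2, -145.5,    6. ]), 'yaw': np.float64(-21.8), 'score': np.float64(32.7)}
{'xyz': array([ 644.9, -145.6,   44. ]), 'yaw': np.float64(-20.8), 'score': np.float64(45.0)}
t=13.60 tcp=[ 646.3 -147.1  137.3] head=-21.8 shift cm=[-0.28 -0.1  12.73] roll rad=-0.001
```

View pics/o1.png

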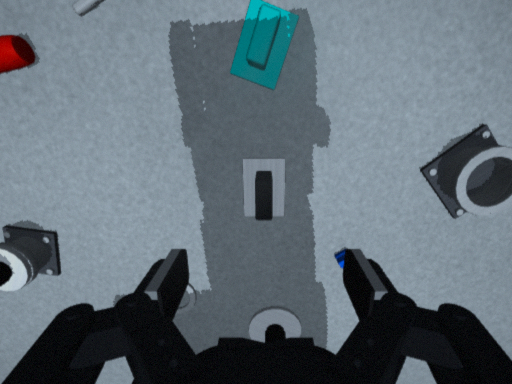

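The white oblong cap sits at (264,188) and is aligned with the tool, with the turquoise one further off at (265,43). The base and top fits agree at heights 6 and 44, so I'll grasp it.

Emit:
send_rows --targets '[[[-0.25, -0.1, 2.5, 0], [0, 0, 2.5, 0], [0, 0, 2.5, 0], [0, 0, 2.5, 0], [0, 0, 1.7, 0], [0, 0, 0.9, 0], [0, 0, 0, 0], [0, 0, 0, 0]]]'

```text
t: 14.6
ee_pos: [644.9, -145.4, 12.2]
tool_rot: [[0.928, -0.372, 0.001], [-0.372, -0.928, -0.0], [0.001, -0.0, -1.0]]
force: [0.4, 0.4, 0.0]
gripper_width: 1.002
grip_force: 0.0
```

Emit:
send_rows --targets '[[[0, 0, 0, 0], [0, 0, 0, 0], [0, 0, 0, 0], [0, 0, 0, 0], [0, 0, 0, 0], [0, 0, 0, 0], [0, 0, 0, 0], [0, 0, 0, 0]]]' --jaw 1

```text
t: 15.6
ee_pos: [644.5, -145.3, 11.5]
tool_rot: [[0.928, -0.372, 0.0], [-0.372, -0.928, -0.0], [0.0, -0.0, -1.0]]
force: [0.0, -0.6, 3.6]
gripper_width: 0.177
grip_force: 59.3
```

Emit:
send_rows --targets '[[[0, 0, -0.5, 0], [0, 0, -1.5, 0], [0, 0, -2, 0], [0, 0, -2, 0], [0, 0, -2, 0], [0, 0, -2, 0], [0, 0, 0, 0], [0, 0, 0, 0]]]'

```text
t: 16.6
ee_pos: [644.0, -145.2, 110.7]
tool_rot: [[0.928, -0.372, -0.001], [-0.372, -0.928, 0.0], [-0.001, 0.0, -1.0]]
force: [-0.1, 0.1, -1.9]
gripper_width: 0.18
grip_force: 58.8
```

Run:
```python
from h import *
shot('o2'); m=manip.camera_model('top'); im=cv2.imread('pics/top0.png')
for y in (45,-45): print(fit([(m,im)],[((64,44),1,0),((44,24),-1,0)],396,238.6,36,yaw=y,zfree=False))
go([396,238,110])
```

```text
{'xyz': array([393.1, 239.7,  36. ]), 'yaw': np.float64(41.1), 'score': np.float64(58.7)}
{'xyz': array([379.2, 240.5,  36. ]), 'yaw': np.float64(-46.8), 'score': np.float64(27.4)}
t=16.65 tcp=[ 643.8 -145.1  110.4] head=-21.8 shift cm=[-37.26 -26.34   0.09]
```

Emit:
send_rows --targets '[[[-5.0, -2.6, 0, 0], [-5.0, -2.6, 0, 0], [-5.0, -2.6, 0, 0], [-5.0, -2.6, 0, 0], [-5.0, -2.6, 0, 0], [-5.0, -2.6, 0, 0], [-5.0, -2.6, 0, 0], [-5.0, -2.8, 0, 0]]]'

```text
t: 17.65
ee_pos: [349.7, 199.4, 110.9]
tool_rot: [[0.928, -0.373, -0.001], [-0.373, -0.928, -0.0], [-0.001, 0.0, -1.0]]
force: [1.8, 0.4, -0.3]
gripper_width: 0.177
grip_force: 58.8
```

Emit:
send_rows --targets '[[[0, 0, 0, -0.17], [0, 0, 0, -0.17], [0, 0, 0, -0.17], [0, 0, 0, -0.17], [0, 0, 0, -0.17], [0, 0, 0, -0.17], [0, 0, 0, -0.08], [0, 0, 0, 0]]]'

```text
t: 18.65
ee_pos: [350.9, 198.4, 110.9]
tool_rot: [[0.753, 0.658, -0.001], [0.658, -0.753, -0.0], [-0.001, -0.0, -1.0]]
force: [0.7, -0.4, -0.5]
gripper_width: 0.177
grip_force: 58.7
```

Emit:
send_rows --targets '[[[0, 0, 0.8, 0], [0, 0, 0.7, 0], [0, 0, 0, 0], [0, 0, 0, 0], [0, 0, 0, 0], [0, 0, 0, 0], [0, 0, 0, 0], [0, 0, 0, 0]]]'

```text
t: 19.65
ee_pos: [351.2, 198.5, 96.3]
tool_rot: [[0.753, 0.658, 0.0], [0.658, -0.753, 0.0], [0.0, 0.0, -1.0]]
force: [0.2, 0.3, -1.2]
gripper_width: 0.178
grip_force: 58.7
```

Run:
```python
from h import *
v=shot('o3')
r=fit([v],[((64,44),1,0),((44,24),-1,0)],395,239,36,yaw=42,zfree=False); print(r)
go([*r['xyz'][:2],47.5],r['yaw'])
```

```text
{'xyz': array([394.4, 240.1,  36. ]), 'yaw': np.float64(40.9), 'score': np.float64(91.3)}
t=19.70 tcp=[351.2 198.5  96.3] head=41.2 shift cm=[ 5.99 -0.29  4.88] roll rad=0.005
```

View pics/o3.png

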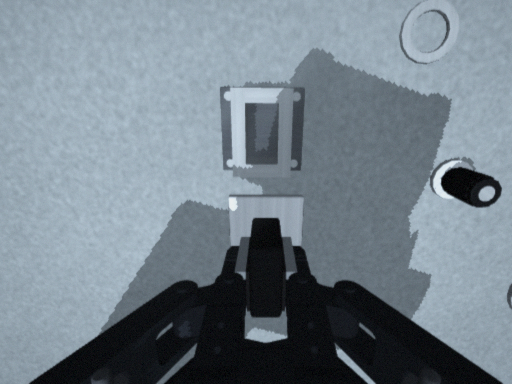

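The stub is at (263,130), with the held plate's front edge at v≈196 from u=229 to 303. I'll compute where the plate sits in the tool frame.

```bash
cat >> h.py <<'E'
def heldrect(name,drop,a=64,b=44):
    m,im,tcp,rot=pickle.load(open(f'pics/{name}.pkl','rb')); g=cv2.cvtColor(im,cv2.COLOR_BGR2GRAY).astype(np.float32)
    u=np.linspace(-.9,.9,30)*b/2; s=np.linspace(a/2-22,a/2-2,25)
    p=np.r_[np.c_[0*u+a/2,u],np.c_[s,0*s+b/2],np.c_[s,0*s-b/2]]; d=np.r_[np.c_[0*u+1,0*u],np.c_[0*s,0*s+1],np.c_[0*s,0*s-1]]
    def val(x,y,w,k):
        R=np.array([[np.cos(w),-np.sin(w)],[np.sin(w),np.cos(w)]]); P=(p+k*d)@R.T+[x,y]
        q=(tcp+np.c_[P,np.full(len(P),drop)]@rot.T-m['xyz'])@m['rotation']; U=m['cx']-m['fx']*q[:,0]/q[:,2]; V=m['cy']+m['fy']*q[:,1]/q[:,2]
        return cv2.remap(g,U.astype(np.float32)[None],V.astype(np.float32)[None],cv2.INTER_LINEAR)[0]
    f=lambda x,y,w:np.clip(val(x,y,w,-1)-val(x,y,w,1),-20,50).mean()
    return np.round(max((f(x,y,w),x,y,np.degrees(w)) for x in np.arange(-5,5.1,.5) for y in np.arange(-4,4.1,.5) for w in np.radians(np.arange(-4,4.1,1))),2)
E
python3 -c "
from h import *
print(heldrect('o3',5.5))"
```

```text
[44.82 -1.5   0.5  -1.  ]
```

Emit:
send_rows --targets '[[[1.5, -0.3, 0, 0], [1.5, 0, 0, 0], [1.5, 0, 0, 0], [1.55, 0, 1.5, 0], [0, 0, 1.5, 0], [0, 0, 1.4, 0], [0, 0, 0, 0], [0, 0, 0, 0]]]'

```text
t: 20.7
ee_pos: [394.8, 240.5, 52.5]
tool_rot: [[0.753, 0.658, 0.0], [0.658, -0.753, 0.0], [0.0, 0.0, -1.0]]
force: [-1.1, 0.0, -0.6]
gripper_width: 0.176
grip_force: 58.7
```

Emit:
send_rows --targets '[[[0, 0, 0.1, 0], [0, 0, 0.1, 0], [0, 0, 0.1, 0], [0, 0, 0.1, 0], [0, 0, 0.1, 0], [0, 0, 0, 0], [0, 0, 0, 0], [0, 0, 0, 0]]]'

```text
t: 21.7
ee_pos: [394.8, 240.6, 47.5]
tool_rot: [[0.753, 0.658, 0.0], [0.658, -0.753, 0.0], [0.0, 0.0, -1.0]]
force: [-1.4, -1.7, 5.5]
gripper_width: 0.174
grip_force: 59.4
```

Contact came at 47.5 mm, as expected. I'll release, rise and look.

Emit:
send_rows --targets '[[[0, 0, 0, 0], [0, 0, 0, 0], [0, 0, 0, 0], [0, 0, 0, 0], [0, 0, -2, 0], [0, 0, -3, 0], [0, 0, -3, 0], [0, 0, 0, 0]]]' --jaw -1

```text
t: 22.7
ee_pos: [395.7, 241.0, 129.0]
tool_rot: [[0.753, 0.659, 0.003], [0.659, -0.753, 0.002], [0.004, 0.001, -1.0]]
force: [-0.2, 0.1, 1.4]
gripper_width: 1.005
grip_force: 0.0
```

Emit:
send_rows --targets '[[[-1, 0, -1, 0], [0, 0, 0, 0], [0, 0, 0, 0], [0, 0, 0, 0], [0, 0, 0, 0], [0, 0, 0, 0], [0, 0, 0, 0], [0, 0, 0, 0]]]'

```text
t: 23.7
ee_pos: [387.2, 234.0, 137.3]
tool_rot: [[0.753, 0.658, -0.0], [0.658, -0.753, 0.0], [0.0, -0.0, -1.0]]
force: [-0.3, 0.2, -0.7]
gripper_width: 1.001
grip_force: 0.0
```

Run:
```python
from h import *
v=shot('o4')
print(fit([v],[((64,44),1,0)],394.5,240,42,yaw=41,zfree=False))
print(fit([v],[((64,44),1,0)],394.5,240,36,yaw=41,zfree=False))
print(fit([v],[(18,1,0)],471,84,6,zfree=False))
im=v[1]; c=pix(v[0],[394,240,42]).astype(int); print(c)
a=im[c[1]-70:c[1]+70,c[0]-90:c[0]+90]; cv2.imwrite('pics/o4c.png',cv2.resize(a,None,fx=4,fy=4,interpolation=cv2.INTER_CUBIC))
go([471,84.3,130])
```

```text
{'xyz': array([394.3, 239.7,  42. ]), 'yaw': np.float64(41.0), 'score': np.float64(44.3)}
{'xyz': array([392.8, 238.8,  36. ]), 'yaw': np.float64(40.9), 'score': np.float64(44.5)}
{'xyz': array([473.8,  84.6,   6. ]), 'yaw': None, 'score': np.float64(30.6)}
[265 186]
t=23.75 tcp=[387.2 234.  137.3] head=41.2 shift cm=[-3.55 16.78  0.73]
```

View pics/o4c.png

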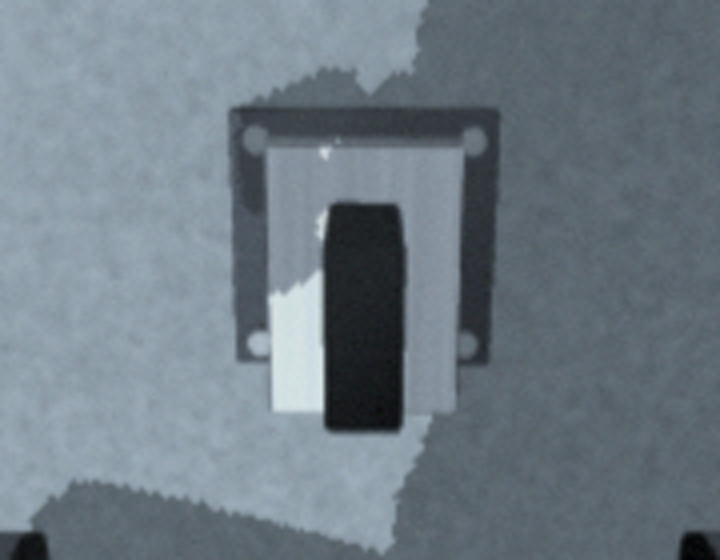

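The cap is square on the flange, fitted at (394.3,239.7) and 41.0° against the stub's (394.4,240.1) and 40.9°. Next is the small cap.

Emit:
send_rows --targets '[[[-0.8, 4.2, 0.5, 0], [-0.8, 4.2, 0.5, 0], [-0.9, 4.2, 0.5, 0], [-0.9, 4.3, 0.5, 0], [0, 0, 0, 0], [0, 0, 0, 0], [0, 0, 0, 0], [0, 0, 0, 0]]]'

```text
t: 24.75
ee_pos: [472.7, 85.1, 117.4]
tool_rot: [[0.752, 0.659, 0.0], [0.659, -0.752, 0.0], [0.0, 0.0, -1.0]]
force: [0.1, -1.4, -0.1]
gripper_width: 1.001
grip_force: 0.0
```

Run:
```python
from h import *
v=shot('s1'); w=load('o4')
r=fit([v],[(18,1,0)],472,84,6,zfree=False); print(r, fit([v],[(12,-1,0)],472,84,44,zfree=False), fit([v,w],[(18,1,0)],472,84,6))
go([*r['xyz'][:2],10.6])
```

```text
{'xyz': array([473.2,  83.9,   6. ]), 'yaw': None, 'score': np.float64(30.3)} {'xyz': array([474.9,  85.4,  44. ]), 'yaw': None, 'score': np.float64(40.7)} {'xyz': array([473.6,  84. ,   5.8]), 'yaw': None, 'score': np.float64(29.7)}
t=24.80 tcp=[472.7  85.  117.4] head=41.2 shift cm=[-0.04  0.11 10.68]
```

View pics/s1.png

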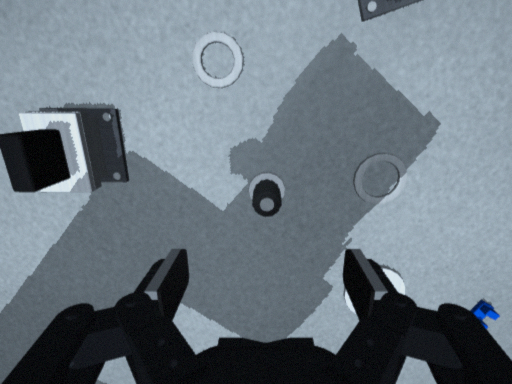

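The small cap is at (267,190), ring B at (380,178) is clear of the right finger, and the two-view height fit gives 5.8 mm. I'll grasp it.

Emit:
send_rows --targets '[[[0.0, 0.1, 2.2, 0], [0, 0, 2.2, 0], [0, 0, 2.2, 0], [0, 0, 2.2, 0], [0, 0, 1.2, 0], [0, 0, 0.7, 0], [0, 0, 0, 0], [0, 0, 0, 0]]]'

```text
t: 25.8
ee_pos: [473.9, 83.7, 10.8]
tool_rot: [[0.753, 0.658, 0.001], [0.658, -0.753, 0.0], [0.001, 0.001, -1.0]]
force: [-0.8, -0.5, 0.5]
gripper_width: 0.998
grip_force: 0.0
```

Emit:
send_rows --targets '[[[0, 0, 0, 0], [0, 0, 0, 0], [0, 0, 0, 0], [0, 0, 0, 0], [0, 0, 0, 0], [0, 0, 0, 0], [0, 0, 0, 0], [0, 0, 0, 0]]]' --jaw 1

```text
t: 26.8
ee_pos: [473.6, 83.6, 10.5]
tool_rot: [[0.753, 0.659, 0.0], [0.659, -0.753, -0.0], [0.0, 0.0, -1.0]]
force: [-1.3, -0.8, 5.7]
gripper_width: 0.26
grip_force: 58.5
```

Emit:
send_rows --targets '[[[0, 0, -0.5, 0], [0, 0, -1.5, 0], [0, 0, -2, 0], [0, 0, -2, 0], [0, 0, -2, 0], [0, 0, -2, 0], [0, 0, 0, 0], [0, 0, 0, 0]]]'

```text
t: 27.8
ee_pos: [473.3, 83.6, 110.1]
tool_rot: [[0.753, 0.658, -0.0], [0.658, -0.753, -0.0], [-0.0, -0.0, -1.0]]
force: [-0.7, 0.8, -0.1]
gripper_width: 0.263
grip_force: 58.7
```

Run:
```python
from h import *
shot('s2'); print(held('s2',18))
go([548-60*.753,376.5-60*.658,105])
```

```text
[50.   0.3  0.1]
t=27.85 tcp=[473.2  83.6 109.8] head=41.2 shift cm=[ 18.92 -17.12   0.47]
```

Emit:
send_rows --targets '[[[4.7, -4.3, 0.3, 0], [4.7, -4.3, 0.3, 0], [4.7, -4.3, 0.3, 0], [4.8, -4.2, 0.3, 0], [0, 0, 0.3, 0], [0, 0, 0, 0], [0, 0, 0, 0], [0, 0, 0, 0]]]'

```text
t: 28.85
ee_pos: [502.8, 330.7, 95.7]
tool_rot: [[0.753, 0.657, 0.0], [0.657, -0.753, -0.0], [-0.0, 0.0, -1.0]]
force: [0.5, 0.9, -0.2]
gripper_width: 0.267
grip_force: 58.9
```

Run:
```python
from h import *
v=shot('s3'); print(held('s3',18))
r=fit([v],[(18,1,0),(8,-1,0)],547,376,36,zfree=False); print(r)
go([*r['xyz'][:2],46.5])
```

```text
[49.8 -0.   0.4]
{'xyz': array([548.2, 376.1,  36. ]), 'yaw': None, 'score': np.float64(107.3)}
t=28.90 tcp=[502.9 330.9  95.8] head=41.1 shift cm=[ 6.39 -0.42  4.93]
```

View pics/s3.png

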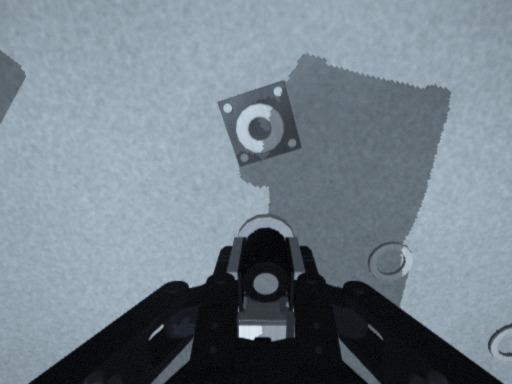

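The small stub is clear at (260,127), so I'll place the small cap.

Emit:
send_rows --targets '[[[1.6, -0.45, 0, 0], [1.6, 0, 0, 0], [1.6, 0, 0, 0], [1.6, 0, 1.5, 0], [0, 0, 1.5, 0], [0, 0, 1.4, 0], [0, 0, 0, 0], [0, 0, 0, 0]]]'

```text
t: 29.9
ee_pos: [547.9, 377.1, 52.0]
tool_rot: [[0.753, 0.658, 0.0], [0.658, -0.753, 0.0], [0.0, 0.0, -1.0]]
force: [0.1, -0.8, 0.7]
gripper_width: 0.259
grip_force: 58.9
```

Run:
```python
from h import *
go([548.2,376.1,46.5])
```

```text
t=29.90 tcp=[547.9 377.1  52. ] head=41.2 shift cm=[-0.04  0.1   0.55]
```

Emit:
send_rows --targets '[[[-0.04, 0.05, 0.1, 0], [0, 0, 0.1, 0], [0, 0, 0.1, 0], [0, 0, 0.1, 0], [0, 0, 0.15, 0], [0, 0, 0, 0], [0, 0, 0, 0], [0, 0, 0, 0]]]'

```text
t: 30.9
ee_pos: [547.9, 376.6, 46.6]
tool_rot: [[0.753, 0.659, 0.0], [0.659, -0.753, 0.0], [0.0, 0.0, -1.0]]
force: [-2.7, -1.8, 5.8]
gripper_width: 0.266
grip_force: 59.5
```

Emit:
send_rows --targets '[[[0, 0, 0, 0], [0, 0, 0, 0], [0, 0, 0, 0], [0, 0, 0, 0], [0, 0, -2, 0], [0, 0, -3, 0], [0, 0, -3, 0], [0, 0, 0, 0]]]' --jaw -1

```text
t: 31.9
ee_pos: [549.2, 377.4, 130.0]
tool_rot: [[0.753, 0.659, 0.005], [0.659, -0.753, 0.003], [0.006, 0.001, -1.0]]
force: [-0.5, 0.5, -1.1]
gripper_width: 1.003
grip_force: 0.0
```

Emit:
send_rows --targets '[[[-1, 0, -1, 0], [0, 0, 0, 0], [0, 0, 0, 0], [0, 0, 0, 0], [0, 0, 0, 0], [0, 0, 0, 0], [0, 0, 0, 0], [0, 0, 0, 0]]]'

```text
t: 32.9
ee_pos: [540.3, 370.0, 136.0]
tool_rot: [[0.753, 0.658, 0.0], [0.658, -0.753, -0.0], [0.0, 0.0, -1.0]]
force: [0.1, 0.0, -0.3]
gripper_width: 1.0
grip_force: 0.0
```

Run:
```python
from h import *
v=shot('s4')
print(fit([v],[(18,1,0)],548,376,42,zfree=False,span=8))
m,im=v; c=pix(m,[548,376,42]).astype(int)
a=im[c[1]-70:c[1]+70,c[0]-90:c[0]+90].copy(); cv2.imwrite('pics/s4c.png',cv2.resize(a,None,fx=4,fy=4,interpolation=cv2.INTER_CUBIC))
go([462,-88,120],0)
```

```text
{'xyz': array([548.1, 376.4,  42. ]), 'yaw': None, 'score': np.float64(42.3)}
t=32.95 tcp=[540.3 370.  136. ] head=41.2 shift cm=[-36.05  29.31   1.6 ] roll rad=0.719
```

View pics/s4c.png

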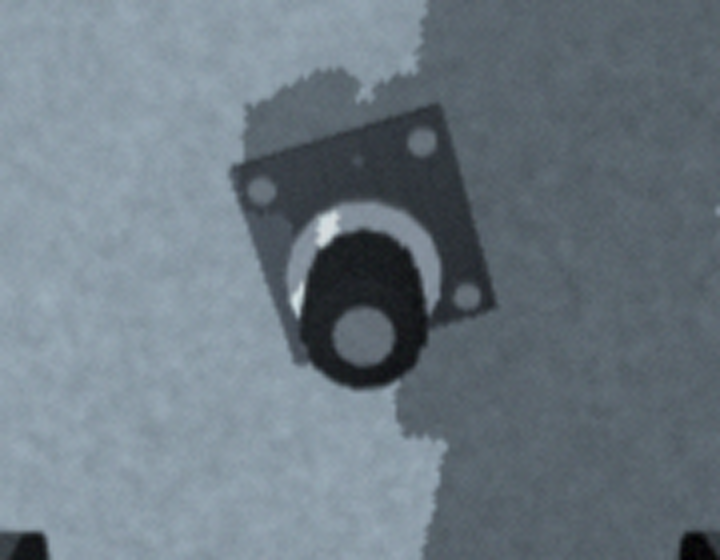

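The small cap fits at (548.1,376.4) against the stub's (548.2,376.1). Next is the large cap.

Emit:
send_rows --targets '[[[-4.5, 3.7, 0.1, 0], [-4.5, 3.7, 0.1, 0], [-4.5, 3.7, 0.1, 0], [-4.5, 3.7, 0.1, 0], [-4.5, 3.7, 0.1, 0], [-4.5, 3.7, 0.1, 0], [-4.5, 3.6, 0.1, 0], [-4.5, 3.5, 0.1, 0]]]'

```text
t: 33.95
ee_pos: [462.0, -89.4, 128.3]
tool_rot: [[0.753, 0.659, 0.001], [0.659, -0.753, -0.0], [0.0, 0.001, -1.0]]
force: [0.5, -0.4, -0.2]
gripper_width: 0.998
grip_force: 0.0
```

Emit:
send_rows --targets '[[[0, 0, 0, 0.18], [0, 0, 0, 0.18], [0, 0, 0, 0.18], [0, 0, 0, 0.18], [0, 0, 0, 0.18], [0, 0, 0, 0.17], [0, 0, 0, 0], [0, 0, 0, 0]]]'

```text
t: 34.95
ee_pos: [462.4, -87.6, 128.1]
tool_rot: [[0.94, -0.341, 0.0], [-0.341, -0.94, -0.0], [0.0, -0.0, -1.0]]
force: [0.2, 0.9, 0.1]
gripper_width: 0.995
grip_force: 0.0
```

Run:
```python
from h import *
v=shot('l1'); w=load('m2')
r=fit([v],[(34,1,0)],462,-88,6,zfree=False); print(r, fit([v],[(12,-1,0)],462,-88,44,zfree=False), fit([v,w],[(34,1,0)],462,-88,6))
go([*r['xyz'][:2],10.6])
```

```text
{'xyz': array([462.2, -87.2,   6. ]), 'yaw': None, 'score': np.float64(35.9)} {'xyz': array([463.9, -87.9,  44. ]), 'yaw': None, 'score': np.float64(40.8)} {'xyz': array([462.1, -86.8,   4.2]), 'yaw': None, 'score': np.float64(40.6)}
t=35.00 tcp=[462.3 -87.6 128.1] head=-19.9 shift cm=[-0.03 -0.03 11.75]
```

View pics/l1.png

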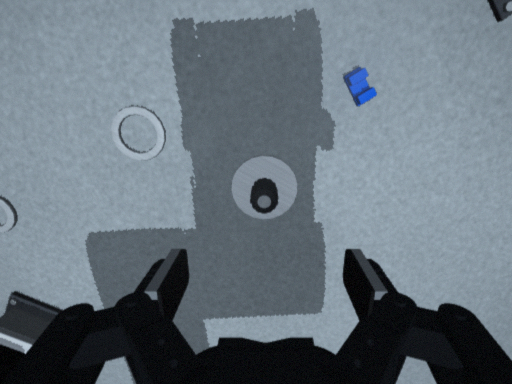

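The large cap is centred at (264,187) with nothing near the fingers, so I'll grasp it straight down.

Emit:
send_rows --targets '[[[0, 0, 2.3, 0], [0, 0, 2.3, 0], [0, 0, 2.3, 0], [0, 0, 2.3, 0], [0, 0, 1.7, 0], [0, 0, 0.8, 0], [0, 0, 0, 0], [0, 0, 0, 0]]]'

```text
t: 36.0
ee_pos: [462.7, -87.7, 11.6]
tool_rot: [[0.939, -0.344, 0.001], [-0.344, -0.939, -0.0], [0.001, -0.0, -1.0]]
force: [1.2, 0.5, 0.3]
gripper_width: 1.0
grip_force: 0.0
```

Emit:
send_rows --targets '[[[0, 0, 0, 0], [0, 0, 0, 0], [0, 0, 0, 0], [0, 0, 0, 0], [0, 0, 0, 0], [0, 0, 0, 0], [0, 0, 0, 0], [0, 0, 0, 0]]]' --jaw 1

```text
t: 37.0
ee_pos: [462.4, -87.6, 11.4]
tool_rot: [[0.939, -0.344, 0.0], [-0.344, -0.939, -0.0], [0.0, -0.0, -1.0]]
force: [-2.1, 0.9, 5.7]
gripper_width: 0.26
grip_force: 58.5
```

Emit:
send_rows --targets '[[[0, 0, -0.5, 0], [0, 0, -1.5, 0], [0, 0, -2, 0], [0, 0, -2, 0], [0, 0, -2, 0], [0, 0, -2, 0], [0, 0, 0, 0], [0, 0, 0, 0]]]'

```text
t: 38.0
ee_pos: [462.0, -87.5, 110.8]
tool_rot: [[0.939, -0.344, -0.0], [-0.344, -0.939, 0.0], [-0.0, 0.0, -1.0]]
force: [-0.1, 0.6, -2.8]
gripper_width: 0.266
grip_force: 58.8
```

Run:
```python
from h import *
shot('l2'); print(held('l2',34))
go([578-75*.94,-349+75*.341,105])
```

```text
[49.8 -0.6  1. ]
t=38.05 tcp=[461.9 -87.5 110.5] head=-20.1 shift cm=[12.4  20.59  0.54]
```

Emit:
send_rows --targets '[[[3.1, 5.1, 0.3, 0], [3.1, 5.1, 0.3, 0], [3.1, 5.2, 0.3, 0], [3.1, 5.2, 0.3, 0], [0, 0, 0.2, 0], [0, 0, 0, 0], [0, 0, 0, 0], [0, 0, 0, 0]]]'

```text
t: 39.05
ee_pos: [508.0, -322.8, 97.2]
tool_rot: [[0.939, -0.343, -0.0], [-0.343, -0.939, 0.0], [-0.0, -0.0, -1.0]]
force: [0.0, 1.3, -1.6]
gripper_width: 0.265
grip_force: 59.1
```

Run:
```python
from h import *
v=shot('l3'); print(held('l3',34,5.4))
r=fit([v],[(34,1,0),(24,-1,0)],578,-349,36,zfree=False); print(r)
go([*r['xyz'][:2],47.4])
```

```text
[47.5 -0.9  0.7]
{'xyz': array([ 578.7, -349.2,   36. ]), 'yaw': None, 'score': np.float64(66.7)}
t=39.10 tcp=[ 508.1 -322.9   97.3] head=-20.1 shift cm=[7.54 0.04 4.99]
```

View pics/l3.png

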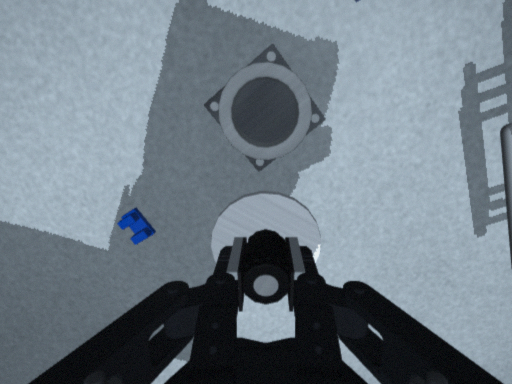

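The grey large stub is at (265,112), so this is the right one and not the blue look-alike. I'll place the cap there.

Emit:
send_rows --targets '[[[1.9, 0, 0, 0], [1.9, 0, 0, 0], [1.9, 0, 0, 0], [1.9, 0, 1.5, 0], [0, 0, 1.5, 0], [0, 0, 1.4, 0], [0, 0, 0, 0], [0, 0, 0, 0]]]'

```text
t: 40.1
ee_pos: [579.2, -349.9, 53.6]
tool_rot: [[0.939, -0.344, 0.0], [-0.344, -0.939, -0.0], [0.001, 0.0, -1.0]]
force: [-0.1, -0.0, -0.3]
gripper_width: 0.263
grip_force: 59.1
```

Run:
```python
from h import *
go([578.7,-349.2,47.4])
```

```text
t=40.10 tcp=[ 579.2 -349.9   53.6] head=-20.1 shift cm=[-0.07 -0.05  0.62]
```

Emit:
send_rows --targets '[[[0, -0.08, 0.15, 0], [0, 0, 0.15, 0], [0, 0, 0.1, 0], [0, 0, 0.1, 0], [0, 0, 0.1, 0], [0, 0, 0, 0], [0, 0, 0, 0], [0, 0, 0, 0]]]'

```text
t: 41.1
ee_pos: [579.5, -349.1, 47.4]
tool_rot: [[0.939, -0.344, 0.0], [-0.344, -0.939, -0.0], [0.0, 0.0, -1.0]]
force: [-3.0, 1.9, 5.9]
gripper_width: 0.262
grip_force: 59.8
```

Emit:
send_rows --targets '[[[0, 0, 0, 0], [0, 0, 0, 0], [0, 0, 0, 0], [0, 0, 0, 0], [0, 0, 0, 0], [0, 0, 0, 0], [0, 0, 0, 0], [0, 0, 0, 0]]]'

```text
t: 42.1
ee_pos: [579.5, -349.1, 47.4]
tool_rot: [[0.939, -0.344, 0.0], [-0.344, -0.939, -0.0], [0.0, 0.0, -1.0]]
force: [-3.3, 2.4, 6.4]
gripper_width: 0.263
grip_force: 59.8
```

Emit:
send_rows --targets '[[[0, 0, 0, 0], [0, 0, 0, 0], [0, 0, 0, 0], [0, 0, 0, 0], [0, 0, -2, 0], [0, 0, -3, 0], [0, 0, -3, 0], [0, 0, 0, 0]]]' --jaw -1

```text
t: 43.1
ee_pos: [580.8, -350.0, 131.1]
tool_rot: [[0.939, -0.344, 0.005], [-0.344, -0.939, -0.003], [0.006, 0.001, -1.0]]
force: [0.7, -0.3, -0.2]
gripper_width: 0.998
grip_force: 0.0
```

Emit:
send_rows --targets '[[[-1, 0, -1, 0], [0, 0, 0, 0], [0, 0, 0, 0], [0, 0, 0, 0], [0, 0, 0, 0], [0, 0, 0, 0], [0, 0, 0, 0], [0, 0, 0, 0]]]'

```text
t: 44.1
ee_pos: [570.1, -345.6, 137.0]
tool_rot: [[0.939, -0.344, 0.0], [-0.344, -0.939, 0.0], [-0.0, -0.0, -1.0]]
force: [0.3, -0.1, -0.3]
gripper_width: 1.003
grip_force: 0.0
```

Run:
```python
from h import *
v=shot('l4')
print(fit([v],[(34,1,0)],578,-349,42,zfree=False,span=8))
go([660,128,140])
```

```text
{'xyz': array([ 579.4, -350.4,   42. ]), 'yaw': None, 'score': np.float64(44.8)}
t=44.15 tcp=[ 570.1 -345.6  137. ] head=-20.1 shift cm=[ -7.86 -47.56  -0.3 ]
```

The fits show about 1.4 mm between the large cap and its stub. I'll measure again from the same viewpoint as the stub measurement, so that camera bias cancels.

Emit:
send_rows --targets '[[[-2.2, 0, 0, 0], [-2.2, 0, 0, 0], [-2.2, 0, 0, 0], [0, 0, 2, 0], [0, 0, 2, 0], [0, 0, 0, 0], [0, 0, 0, 0], [0, 0, 0, 0]]]'

```text
t: 45.15
ee_pos: [508.6, -323.2, 97.9]
tool_rot: [[0.939, -0.344, 0.001], [-0.344, -0.939, -0.001], [0.001, 0.0, -1.0]]
force: [-0.1, 0.1, -0.5]
gripper_width: 1.001
grip_force: 0.0
```

Run:
```python
from h import *
v=shot('l5'); V=[(v[0],cv2.cvtColor(v[1],cv2.COLOR_BGR2GRAY).astype(np.float32))]
print('cap',fit([v],[(34,1,0)],578,-349,42,zfree=False,span=8),fit([v],[(34,1,0)],578,-349,42,span=8))
w=load('l3')
for S in ([(34,1,0)],[(24,-1,0)],[(34,1,0),(24,-1,0)]): print('stub',fit([w],S,578,-349,36,zfree=False,span=8))
print('knob top',fit([v],[(12,-1,0)],578,-349,80,zfree=False,span=8))
# foot-plate (dark) registration between the two views, as a camera-pose check
go([672-55*.964,131-55*.266,110],15.4)
```

```text
cap {'xyz': array([ 579. , -350.2,   42. ]), 'yaw': None, 'score': np.float64(42.3)} {'xyz': array([ 578.8, -350.1,   37.7]), 'yaw': None, 'score': np.float64(47.1)}
stub {'xyz': array([ 577.2, -348.7,   36. ]), 'yaw': None, 'score': np.float64(13.5)}
stub {'xyz': array([ 578.9, -349.2,   36. ]), 'yaw': None, 'score': np.float64(56.9)}
stub {'xyz': array([ 578.7, -349.2,   36. ]), 'yaw': None, 'score': np.float64(66.7)}
knob top {'xyz': array([ 578.6, -350.3,   80. ]), 'yaw': None, 'score': np.float64(60.0)}
t=45.20 tcp=[ 508.5 -323.2   97.8] head=-20.1 shift cm=[ -4.74 -45.07  -1.24] roll rad=-0.620
```

The large cap is within about 1 mm. Now I'll check the medium one settled, from its original viewpoint.

Emit:
send_rows --targets '[[[-0.6, -5.6, -0.2, 0], [-0.6, -5.6, -0.2, 0], [-0.6, -5.6, -0.2, 0], [-0.6, -5.6, -0.2, 0], [-0.6, -5.6, -0.2, 0], [-0.6, -5.6, -0.2, 0], [-0.6, -5.6, 0, 0], [-0.5, -5.8, 0, 0]]]'

```text
t: 46.2
ee_pos: [619.3, 117.7, 109.7]
tool_rot: [[0.939, -0.344, 0.001], [-0.344, -0.939, 0.0], [0.001, -0.0, -1.0]]
force: [0.5, -0.1, 0.7]
gripper_width: 1.002
grip_force: 0.0
```

Emit:
send_rows --targets '[[[0, 0, 0, -0.16], [0, 0, 0, -0.16], [0, 0, 0, -0.15], [0, 0, 0, -0.15], [0, 0, 0, 0], [0, 0, 0, 0], [0, 0, 0, 0], [0, 0, 0, 0]]]'

```text
t: 47.2
ee_pos: [618.9, 115.8, 109.0]
tool_rot: [[0.964, 0.265, 0.0], [0.265, -0.964, -0.0], [-0.0, 0.0, -1.0]]
force: [0.6, 0.4, -1.2]
gripper_width: 0.998
grip_force: 0.0
```

Run:
```python
from h import *
v=shot('m7')
print('cap',fit([v],[(26,1,0)],672,131,42,zfree=False,span=8),'knob top',fit([v],[(12,-1,0)],672,131,80,zfree=False,span=8))
for n in ('m4','m5'): print('stub',fit([load(n)],[(16,-1,0)],672,131,36,zfree=False,span=8),fit([load(n)],[(26,1,0)],672,131,36,zfree=False,span=8))
for n in N[:8]:
    for r in manip.recognise('wrist',n)[:2]:
        if r['confidence']>.5: print(n,round(r['confidence'],2),world(v[0],r['location']).round())
t=manip.camera('top'); cv2.imwrite('pics/top1.png',t); m=manip.camera_model('top'); t0=cv2.imread('pics/top0.png')
for R,x,y in ((26,552,6),(22,531,190)): print('ring before/after',[fit([(m,i)],[(R,1,0)],x,y,5,zfree=False,span=10)['xyz'] for i in (t0,t)])
s=manip.read_state(); print(s['t'],s['force'])
```

```text
cap {'xyz': array([673.2, 131.2,  42. ]), 'yaw': None, 'score': np.float64(42.7)} knob top {'xyz': array([674.5, 131.5,  80. ]), 'yaw': None, 'score': np.float64(58.1)}
stub {'xyz': array([672.2, 130.5,  36. ]), 'yaw': None, 'score': np.float64(54.7)} {'xyz': array([671.1, 132. ,  36. ]), 'yaw': None, 'score': np.float64(14.1)}
stub {'xyz': array([672.4, 130.9,  36. ]), 'yaw': None, 'score': np.float64(54.5)} {'xyz': array([671.2, 130.6,  36. ]), 'yaw': None, 'score': np.float64(20.1)}
cap_medium_grip 0.83 [674. 132.  45.]
cap_large_grip 0.54 [549.  25.   3.]
cap_oblong_grip 0.9 [396. 222.  43.]
stub_small_mouth 0.6 [554. 353.   4.]
stub_medium_mouth 0.75 [694. 134.   5.]
stub_oblong_mouth 0.61 [397. 212.  31.]
ring before/after [array([553.2,   9.2,   5. ]), array([553.8,   9.3,   5. ])]
ring before/after [array([530.8, 192.8,   5. ]), array([546. , 200.8,   5. ])]
47.7 [-0.27795756 -0.31791187  0.41671594]
```

The medium cap is also within about 1 mm. The top camera's ring A fit jumped, probably because the arm and its shadow are there, so I'll check ring A in the wrist views.

Run:
```python
from h import *
for n in ('m4','s1','m7'):
    v=load(n); print(n,fit([v],[(22,1,0),(14,-1,0)],531,192,5,zfree=False,span=12))
```

```text
m4 {'xyz': array([532.5, 192.2,   5. ]), 'yaw': None, 'score': np.float64(56.7)}
s1 {'xyz': array([532.6, 193.4,   5. ]), 'yaw': None, 'score': np.float64(52.3)}
m7 {'xyz': array([533.1, 192.4,   5. ]), 'yaw': None, 'score': np.float64(37.3)}
```

Ring A has not moved. All four caps are placed and released, and the robot is clear of everything.

```bash
python3 -c "
from cell import manip
print(manip.close_job())"
```

```text
the job is handed in; nothing more can be done
None
```

All four stubs are closed with their own caps, each fitted to within about 1 mm of centre and released; both rings are where they lay, and the job was handed in at about 48 s, but I viewed 15 pictures, one over the limit of 14.

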